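# Fetch the long shoehorn out of a half-opening drawer

### The job

Pull the top drawer of the wooden drawer unit out to its stop. The long shoehorn inside is longer than the gap that opens: tip its handle end up and draw it out slantwise between the drawer front and the case's top board, without levering it against the board. Finish holding it still in the gripper, every part of it at least 5 cm above the top of the unit and touching nothing else, with the top drawer left open, the short shoehorn still in it, and everything else on the bench left alone.

Things in the scene. Friction and masses are not known exactly. Their poses are not given: they have to be found in the camera images.
- unit: two-drawer unit of light wood, fixed, 380 deep (its x) x 300 wide x 160 high. Origin under the middle of the shut drawer fronts' face; x points to its back, z up; the drawers open roughly to the robot's left (+y). The case's top board is 10 thick (underside at height 150), its front edge at x = +15; The shut drawers' fronts are 15 thick, from x = 0 to 15
- top_board: the unit's fixed top board, 10 mm thick, under whose front edge the shoehorn comes out; origin at the middle of that edge's underside (height 150), axes as the unit's
- drawer (a joint): travel of the top drawer (m): 0 shut, grows along the unit's -x to a stop at 0.185, where the gap is 179 mm long. Friction 2.5 N, no spring, stays where left. Inside 336 long x 260 wide; floor at height 90, side and back walls to height 136, front's top edge at height 148. At travel q the inner face of the front is at x = 21 mm - q in the unit's frame
- lower_drawer (a joint): travel of the lower drawer, shut at 0, not needed
- drawer_handle (a point): middle of the top drawer's handle: a level steel bar, 11 mm thick, 120 mm long along the unit's y, 35 mm in front of the drawer front, at height 124; moves with the drawer. 29 mm are free between bar and front; the lower drawer's like bar is 70 mm below
- drawer_floor (a point): top drawer's floor (upper face), the middle of its front edge, against the drawer front; axes parallel to the unit's; moves with the drawer. The floor reaches 336 mm back and 130 mm to either side
- horn: long shoehorn, 290 mm, 0.08 to 0.15 kg: dark wooden handle, square bar 18 x 18, x = 0 to 175; then a steel trough blade 40 wide, 10 high, to x = 290. Lies hollow side up on the top drawer's floor, roughly along the unit's x, butt near the drawer front, left or right half. Origin under the butt end of its handle, x axis to the blade's tip, z up. Balances at about x = 150
- horn_butt (a point): end of the long shoehorn's handle (x = 0 in its frame, 9 above its underside)
- horn_tip (a point): tip of the long shoehorn's blade (x = 290 in its frame, on the sheet's underside)
- short_horn: a like shoehorn only 165 mm long (handle 70 mm), lying in the other half of the top drawer; in its frame it reaches from x = 0 (handle's butt end) to 165 (tip)
- jar: closed glass jar, 60 mm across, 50 mm high, on top of the unit's rear half; origin at the centre of its underside
- brush: wooden polishing brush, 60 x 150 x 47 mm, on top of the unit's rear half; origin at the centre of its underside
- sneaker_left: dark sneaker, 300 x 105 x 135 mm, the one farther from the drawer unit, standing on the cutting mat at the robot's left; origin at the middle of the sole's underside, x to the heel
- sneaker_right: the other sneaker of the pair, likewise on the mat, nearer the drawer unit
- squeeze_bottle: white squeeze bottle with a thin spout, 60 mm across, 200 mm high, on the table to the robot's left; origin at the centre of its underside
- paint_tin: tin with a green label, 100 mm across, 115 mm high, on the table to the robot's right; origin at the centre of its underside
- spray_can: blue can, 52 mm across, 190 mm high, on the table to the robot's right; origin at the centre of its underside
Things that resemble listed ones, but are neither listed nor needed, are in the scene too. Of the things shaped like the brush, the wooden one is meant.

How it is judged:
By the outcome, as a careful person would: the job done as asked, in the order asked, and still so for the second after the job is handed in, while the arm keeps its last pose, push and grip.
It also fails if it takes over 51 s, if anything falls off the work surface, if the arm or the gripper's body presses on something with over 40 N, if the wrist force passes 120 N, or if a joint passes its speed limit or range.

### The arm

A 6-joint arm with a two-finger parallel gripper is mounted at the origin on the work surface. World frame = base frame: x ahead of the robot, y to its left, z up, the work surface at z = 0. Lengths are in mm, angles in degrees, forces in N, time in s.
With the tool pointing down it reaches from about 300 to 850 mm from the base axis. Payload 4.2 kg.
Tool frame: the origin (TCP) lies on the centre line of the jaws, within the pads' length; the fingertips stand 14 mm ahead of it and the grasp point (between the pads) lies 5 mm behind it (env.finger_overhang is the z of the fingertips in the tool frame, in mm); z points along the fingers, y is the line along which they close (so a half turn about z gives the same grasp; the last joint's range is limited). The gripper opens to 91 mm and grips with 3 to 60 N. Pads are 32 mm wide; open, the fingers measure 118 mm over their backs; the gripper's body (76 mm by 178 mm) begins 60 mm behind the grasp point.
Start: joints at [-74.599, 18.312, 89.639, -0, 72.044, -1.146], TCP at [163.764, -551.202, 227.976] pointing down, gripper open.
Joint ranges: [-177.97, 177.97], [-48.28, 115.42], [12.27, 149.76], [-77.06, 257.06], [2.81, 150.46], [-146.56, 146.56]. Speed limits (degrees/s): [147.25, 147.25, 180, 180, 180, 180].

### API

Orientations are given as [roll, pitch, yaw] about the fixed x, y, z axes, in that order (R = Rz(yaw) Ry(pitch) Rx(roll)).
In Python, from workcell import sensors, viewer, env gives the robot as it stands. The module is installed in compiled form; this text tells all that it offers.
- The arm moves only by the tool step_arm, never from a script. Its argument "plan" is one flat list of numbers, 6 for each row, row after row: the shift along the tool's x, y, z in cm, then the turn, a rotation vector about the tool's x, y, z in rad. In form: [x, y, z, wx, wy, wz, x, y, z, wx, wy, wz, ...]. A call has 1 to 5 rows; each row shifts and turns the commanded pose from where the row before left it, along the tool's axes as they then stand; what a row does not reach is not made up. A row lasts 1/12 s, in which the tool goes at most 41.7 mm and 7.16 degrees, less where a joint would pass 70% of its speed; a pose out of reach is approached as far as the arm can. A call is refused whole if a number of a shift passes 4.17 or a number of a turn 0.125, either way. A call with a gripper value outside its range is refused whole. "hand" is the finger opening in cm, from 0 to 9.12, set as the call begins (left out, the last holds). The fingers move at their own pace and stop on an object; "newtons" is the grip in N (left out, the last holds). Time passes only in rows, so rows that do not move let the fingers close. It gives the time, the measured TCP pose, the force, the opening and the grip force at its end, in the units of the state.
- sensors.state(): the state, without advancing time (a new reading comes with each control period).
- viewer.grab_frame(name): name is "scene" or "top" or "wrist"; returns a dict with "img" (384x512x3 uint8, red, green, blue), "fx", "fy", "cx", "cy" (pixels), "k1" (the pictures are not rectified: a ray, as slopes to the right and down, at radius r is drawn at 1 + k1 r^2 times it, then the intrinsics apply), "position" and "attitude" of the camera in the world. Camera axes: x right, y down, z forward; pixel columns grow to the right and rows downward; lengths in mm; the calibration is good to about 2 mm. A picture is of the moment at which its call begins. There is no depth.
- env.job_done(): hands the job in; it is judged then, once.
Trained networks look in a picture, given as the dict that the camera call returned (one of the last four; its "shot" number tells which), for a name from the list of things; names that differ only in an ending like _2 or _b are one class to them, and where a whole thing is asked for, a point or a joint stands for the part that bears it (a point fixed in the world has none). Each returns a list of dicts, best first, with "score" (0 to 1); they miss things now and then, are a little off and sometimes report something else, mostly with a low value. They report only what shows in the picture. A call takes as long as a camera call. They do not tell look-alikes from the thing itself.
- viewer.boxes_of(name, picture): "location" ([column, row] in pixels, amid what is visible of it).
- viewer.pinpoint(name, picture): "location" ([column, row] in pixels: a listed point, or the origin of a listed thing).
The state is a dict: "time_s": time; "qpos": joint angles; "qvel": joint speeds; "effort": joint torques, N m; "ee_pos": TCP position; "ee_rot": TCP orientation; "force": force on the tool from outside, world axes, zero at the start; "torque": the same for the moment, N m; "gripper_width": finger opening in mm; "gripper_force": force on a finger pad.
Only numpy, scipy, OpenCV 4.12 (cv2) and the standard library are available. Lean on these libraries where they do the work, as an engineer would, in place of code of your own. Each camera call takes 0.05 s, during which the arm holds its last target. There are 200 camera calls.

## Working session

There is one attempt and no reset: what is moved stays moved. The work goes in short steps, Python scripts to look and compute and a tool call to move; the robot and the scene stay as the last step left them, time stands still between calls to the robot, and variables do not carry over. Pictures are saved under pics/ and viewed, at most 10 in all, crops included, and the job is handed in when it is done.

Besides the shell and the picture viewer there is one more tool, called as name(argument=value, ...) on one line, values as JSON. step_arm: Moves the arm, as the interface text tells. Its arguments: {"type":"object","properties":{"plan":{"type":"array","items":{"type":"number"}},"hand":{"type":"number"},"newtons":{"type":"number"}},"required":["plan"]}

```bash
mkdir -p pics; cat > h.py <<'E'
import numpy as np, cv2
from scipy.spatial.transform import Rotation as R
from workcell import sensors, viewer, env
def grab(n): return viewer.grab_frame(n)
def ray(p,uv):
    x=(uv[0]-p['cx'])/p['fx'];y=(uv[1]-p['cy'])/p['fy'];rd=np.hypot(x,y);r=rd
    for _ in range(20): r=rd/(1+p['k1']*r*r)
    s=r/rd if rd>0 else 1
    A=att(p); return np.array(p['position'],float),A@np.array([x*s,y*s,1.])
def att(p):
    a=np.array(p['attitude'],float)
    return a if a.shape==(3,3) else R.from_euler('xyz',a,degrees=True).as_matrix()
def onz(p,uv,z):
    o,d=ray(p,uv); return o+d*(z-o[2])/d[2]
def tri(l):
    A=np.zeros((3,3));b=np.zeros(3);rs=[ray(p,uv) for p,uv in l]
    for o,d in rs:
        d=d/np.linalg.norm(d);M=np.eye(3)-np.outer(d,d);A+=M;b+=M@o
    X=np.linalg.solve(A,b)
    return X,[round(float(np.linalg.norm(np.cross(X-o,d/np.linalg.norm(d)))),1) for o,d in rs]
def proj(p,X):
    c=att(p).T@(np.array(X)-p['position']);x,y=c[0]/c[2],c[1]/c[2];k=1+p['k1']*(x*x+y*y)
    return [p['fx']*x*k+p['cx'],p['fy']*y*k+p['cy']]
def save(p,n,crop=None,s=1):
    im=p['img'][:,:,::-1]
    if crop: im=im[crop[1]:crop[3],crop[0]:crop[2]]
    cv2.imwrite('pics/'+n,cv2.resize(im,None,fx=s,fy=s,interpolation=cv2.INTER_CUBIC))
E
python3 - <<'E'
from h import *
np.set_printoptions(precision=1,suppress=True)
s=sensors.state();print(s)
P={n:grab(n) for n in('scene','top')}
for n,p in P.items():
    print(n,p['attitude'],p['position'],p['fx'],p['k1'])
    for t in('unit','drawer_handle','top_board','jar','brush','drawer_floor','sneaker_right'):
        print(t,[(np.round(d['location']),round(d['score'],2)) for d in viewer.pinpoint(t,p)[:3]])
ims=np.vstack([P['scene']['img'],P['top']['img']])[:,:,::-1]
cv2.imwrite('pics/a.png',cv2.resize(np.hstack([P['scene']['img'],P['top']['img']])[:,:,::-1],(800,300)))
E
```

```text
{'time_s': 0.0, 'qpos': array([-74.6,  18.4,  89.7,  -0. ,  72. ,  -1.1]), 'qvel': array([-0.1, -0. ,  0. ,  0. ,  0.1, -0.1]), 'effort': array([ -0. , -41.2, -23.2,   0.1,   0. ,  -0. ]), 'ee_pos': array([ 163.6, -550.7,  227.1]), 'ee_rot': array([-179.9,   -0. ,   16.5]), 'force': array([-0.2, -0.2, -0.3]), 'torque': array([ 0., -0.,  0.]), 'gripper_force': 0.0, 'gripper_width': 91.21943266740767}
scene [-130.1   -0.3  123.2] [1451.3  623.4 1059. ] 436.0001932002109 0.01967932888295818
unit [(array([255., 215.]), 0.93), (array([253., 199.]), 0.43)]
drawer_handle [(array([266., 190.]), 0.63), (array([136., 162.]), 0.59)]
top_board [(array([252., 182.]), 0.96)]
jar [(array([171., 177.]), 0.91)]
brush [(array([121., 189.]), 0.85), (array([180., 150.]), 0.77), (array([240., 149.]), 0.47)]
drawer_floor [(array([254., 197.]), 0.94), (array([150., 151.]), 0.25)]
sneaker_right [(array([394., 248.]), 0.73), (array([433., 276.]), 0.49), (array([151., 149.]), 0.48)]
top [-171.1   -1.   -91.4] [ 315.5    9.9 1334. ] 347.2913500955165 -0.04798498219079447
unit [(array([241., 196.]), 0.74)]
drawer_handle [(array([229., 192.]), 0.66)]
top_board [(array([249., 186.]), 0.58)]
jar [(array([314., 147.]), 0.65), (array([338., 189.]), 0.65)]
brush [(array([335., 190.]), 0.81), (array([242., 197.]), 0.68), (array([319., 264.]), 0.57)]
drawer_floor [(array([248., 188.]), 0.87)]
sneaker_right [(array([126., 228.]), 0.98)]
```

View pics/a.png

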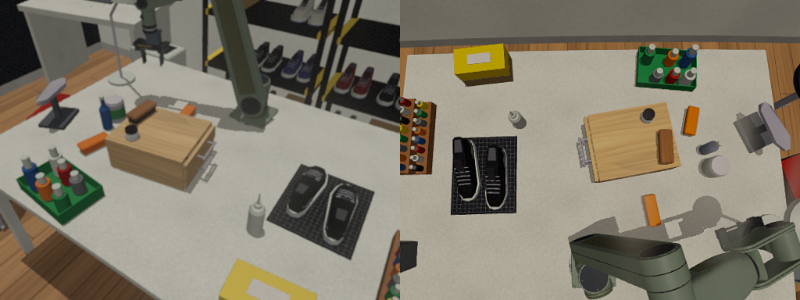

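The views show the unit near the middle of the bench with its drawers facing left (+y). The jar and wooden brush are on its rear half, and the sneakers are further left. Next I'll measure the unit's pose.

```bash
python3 - <<'E'
from h import *
np.set_printoptions(precision=1,suppress=True)
P={n:grab(n) for n in('scene','top')}
for t in('unit','drawer_handle','top_board','jar','brush','drawer_floor'):
    a=[viewer.pinpoint(t,P[n]) for n in P]
    if all(a): print(t,*tri([(P['scene'],a[0][0]['location']),(P['top'],a[1][0]['location'])]))
p=P['top'];im=p['img']; print(p['img'].shape)
hsv=cv2.cvtColor(im,cv2.COLOR_RGB2HSV)
m=((hsv[:,:,0]<25)&(hsv[:,:,0]>8)&(hsv[:,:,1]>70)&(hsv[:,:,2]>110)).astype(np.uint8)
m[:, :200]=0;m[:,370:]=0;m[:110]=0;m[245:]=0
m=cv2.morphologyEx(m,cv2.MORPH_OPEN,np.ones((5,5)))
n,l,st,c=cv2.connectedComponentsWithStats(m);print(st)
i=1+np.argmax(st[1:,4]);cn=max(cv2.findContours((l==i).astype(np.uint8),0,1)[0],key=cv2.contourArea)
for v in cv2.approxPolyDP(cv2.convexHull(cn),4,True)[:,0]: print(v,onz(p,v,160))
save(p,'b.png',(200,110,370,250),4)
E
```

```text
unit [518.3  -3.3   6.7] [0.4, 0.4]
drawer_handle [525.9  42.1 142.2] [0.1, 0.1]
top_board [533.1  -8.1 150. ] [4.2, 4.2]
jar [ 657.3 -250.7  168.4] [6.6, 6.6]
brush [ 582.6 -357.9  215.2] [68.9, 68.9]
drawer_floor [533.7  -8.3  89. ] [0.1, 0.1]
(384, 512, 3)
[[     0      0    512    384 187657]
 [   236    131    123    101   8886]
 [   364    159      6     12     65]]
[340 131] [ 729.6 -344.9  160. ]
[358 212] [ 438.4 -388.   160. ]
[249 231] [382.6 -12.2 160. ]
[236 162] [622.7  27.3 160. ]
[240 148] [672.9  12.4 160. ]
```

View pics/b.png

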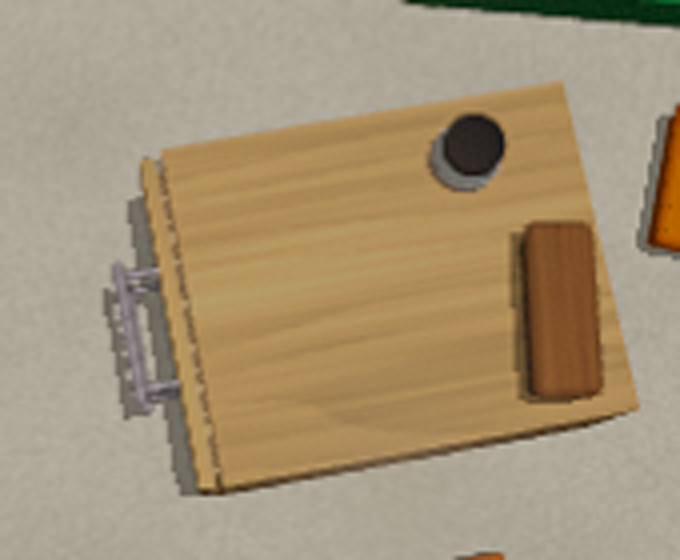

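The crop shows the board corners at crop pixels (162,150), (563,83), (637,408) and (218,490). The handle bar runs from about (117,265) to (147,405).

```bash
python3 - <<'E'
from h import *
np.set_printoptions(precision=1,suppress=True)
p=grab('top')
f=lambda u,v,z:onz(p,(200+(u+.5)/4-.5,110+(v+.5)/4-.5),z)
C=np.array([f(162,150,160),f(563,83,160),f(637,408,160),f(218,490,160)])[:,:2]
M=np.array([[15,-150],[380,-150],[380,150],[15,150]],float)
# unit frame: x to back (world -y), z up -> y = z cross x ; world: x=-y => y=+x
M[:,1]*=-1
mc,cc=M.mean(0),C.mean(0);a=M-mc;b=C-cc
th=np.arctan2((a[:,0]*b[:,1]-a[:,1]*b[:,0]).sum(),(a*b).sum());c,s=np.cos(th),np.sin(th);Rm=np.array([[c,-s],[s,c]])
t=cc-Rm@mc;print(np.degrees(th),t,((M@Rm.T+t)-C))
h=[f(117,265,129),f(147,405,129)];print(h,np.mean(h,0));print('handle pred',Rm@[-35,0]+t, 'bar+5.5',Rm@[-40.5,0]+t)
E
```

```text
-81.14239164269979 [526.1   6.4] [[ 0.6  2.8]
 [ 0.9  0.4]
 [-3.3 -1. ]
 [ 1.8 -2.2]]
[array([580.7,  53.9, 129. ]), array([455.4,  29.6, 129. ])] [518.   41.7 129. ]
handle pred [520.7  41. ] bar+5.5 [519.8  46.4]
```

step_arm(plan=[0, 0, -3, 0, 0, 0.067, 0, 0, -3, 0, 0, 0.067, 2.46, -2.94, 0, 0, 0, 0, 2.46, -2.94, 0, 0, 0, 0, 2.46, -2.94, 0, 0, 0, 0], hand=2.7, newtons=20)

```text
time_s: 1.97
ee_pos: [223.4, -451.9, 288.3]
ee_rot: [179.9, -0.0, 8.8]
force: [0.8, 0.3, -0.2]
gripper_width: 61.1
gripper_force: 0.0
```

step_arm(plan=[2.46, -2.94, 0, 0, 0, 0, 2.46, -2.94, 0, 0, 0, 0, 2.46, -2.94, 0, 0, 0, 0, 2.46, -2.94, 0, 0, 0, 0, 2.46, -2.94, 0, 0, 0, 0])

```text
time_s: 2.38
ee_pos: [322.4, -286.8, 288.2]
ee_rot: [180.0, -0.0, 8.8]
force: [0.6, 0.8, -0.6]
gripper_width: 28.0
gripper_force: 0.0
```

step_arm(plan=[2.46, -2.94, 0, 0, 0, 0, 2.46, -2.94, 0, 0, 0, 0, 2.46, -2.94, 0, 0, 0, 0, 2.46, -2.94, 0, 0, 0, 0, 2.46, -2.94, 0, 0, 0, 0])

```text
time_s: 2.8
ee_pos: [421.4, -122.4, 288.3]
ee_rot: [180.0, -0.0, 8.9]
force: [1.2, -0.3, -0.1]
gripper_width: 26.8
gripper_force: 0.0
```

step_arm(plan=[2.46, -2.94, 0, 0, 0, 0, 2.46, -2.94, 0, 0, 0, 0, 2.46, -2.94, 0, 0, 0, 0, 2.46, -2.94, 0, 0, 0, 0, 2.46, -2.94, 0, 0, 0, 0])

```text
time_s: 3.22
ee_pos: [520.3, 41.9, 288.1]
ee_rot: [180.0, -0.0, 8.9]
force: [-0.5, -0.9, -0.5]
gripper_width: 27.0
gripper_force: 0.0
```

```bash
python3 - <<'E'
from h import *
np.set_printoptions(precision=1,suppress=True)
p=grab('wrist');print(p['position'],p['attitude'],sensors.state()['ee_pos'])
for d in viewer.pinpoint('drawer_handle',p)[:3]: print(d['score'],d['location'],onz(p,d['location'],124))
save(p,'c.png')
E
```

```text
[599.1  54.3 444.8] [163.8   0.1 -81.1] [523.9  47.5 287.5]
0.82 [259.7, 171.6] [529.6  41.8 124. ]
```

View pics/c.png

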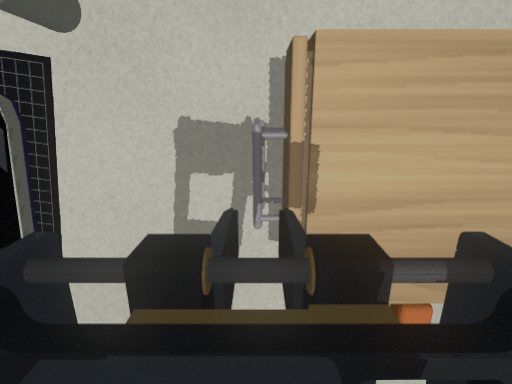

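The bar is at columns 253–263, rows 122–228, parallel to the jaws. The TCP needs about 6 mm along +tool y.

step_arm(plan=[0.2, 0.62, 1, 0, 0, 0, 0, 0, 4, 0, 0, 0, 0, 0, 4, 0, 0, 0, 0, 0, 3.5, 0, 0, 0, 0, 0, 2.2, 0, 0, 0])

```text
time_s: 3.73
ee_pos: [520.2, 32.7, 138.9]
ee_rot: [-179.9, 0.2, 8.7]
force: [0.2, 8.1, 18.6]
gripper_width: 27.1
gripper_force: 2.8
```

step_arm(plan=[0, 0, 2.1, 0, 0, 0, 0, 0, 0, 0, 0, 0])

```text
time_s: 3.9
ee_pos: [518.9, 32.2, 116.1]
ee_rot: [-180.0, 0.5, 8.8]
force: [0.1, 0.3, -0.8]
gripper_width: 26.7
gripper_force: 0.0
```

step_arm(plan=[0, 0, 0, 0, 0, 0, 0, 0, 0, 0, 0, 0, 0, 0, 0, 0, 0, 0, 0, 0, 0, 0, 0, 0], hand=0)

```text
time_s: 4.23
ee_pos: [520.9, 38.0, 119.8]
ee_rot: [-179.5, 0.1, 8.7]
force: [-1.8, 15.6, -7.7]
gripper_width: 10.3
gripper_force: 20.0
```

step_arm(plan=[0, -1, 0, 0, 0, 0, 0, -1.5, 0, 0, 0, 0, 0, -1.5, 0, 0, 0, 0, 0, -1.5, 0, 0, 0, 0, 0, -1.5, 0, 0, 0, 0])

```text
time_s: 4.65
ee_pos: [510.6, 102.3, 119.8]
ee_rot: [179.8, 0.1, 8.9]
force: [-1.2, -4.3, -7.0]
gripper_width: 10.5
gripper_force: 20.0
```

step_arm(plan=[0, -1.5, 0, 0, 0, 0, 0, -1.5, 0, 0, 0, 0, 0, -1.5, 0, 0, 0, 0, 0, -1.5, 0, 0, 0, 0, 0, -1.5, 0, 0, 0, 0])

```text
time_s: 5.07
ee_pos: [498.7, 176.2, 119.8]
ee_rot: [179.8, 0.2, 8.9]
force: [-1.8, -3.9, -6.8]
gripper_width: 10.4
gripper_force: 20.0
```

step_arm(plan=[0, -1.5, 0, 0, 0, 0, 0, -1.2, 0, 0, 0, 0, 0, -0.8, 0, 0, 0, 0, 0, 0, 0, 0, 0, 0])

```text
time_s: 5.4
ee_pos: [492.8, 213.1, 119.8]
ee_rot: [-180.0, 0.2, 8.9]
force: [-5.9, 1.8, -5.0]
gripper_width: 10.4
gripper_force: 20.0
```

step_arm(plan=[0, -0.4, 0, 0, 0, 0, 0, -0.4, 0, 0, 0, 0, 0, -0.3, 0, 0, 0, 0, 0, 0, 0, 0, 0, 0, 0, 0, 0, 0, 0, 0])

```text
time_s: 5.82
ee_pos: [491.6, 220.8, 119.7]
ee_rot: [179.8, 0.2, 8.9]
force: [-3.5, -6.9, -3.7]
gripper_width: 10.4
gripper_force: 20.0
```

step_arm(plan=[0, 0.15, 0, 0, 0, 0, 0, 0, 0, 0, 0, 0, 0, 0, 0, 0, 0, 0], hand=2.7)

```text
time_s: 6.07
ee_pos: [495.1, 222.1, 121.4]
ee_rot: [-179.9, -0.3, 8.8]
force: [-0.1, -0.8, 1.1]
gripper_width: 26.1
gripper_force: 0.0
```

step_arm(plan=[0, 0, -2, 0, 0, 0, 0, 0, -4, 0, 0, 0, 0, 0, -4, 0, 0, 0, 0, 0, -4, 0, 0, 0, 0, 0, -4, 0, 0, 0])

```text
time_s: 6.48
ee_pos: [493.8, 221.8, 303.1]
ee_rot: [-179.9, -0.2, 8.9]
force: [0.7, -0.2, 0.0]
gripper_width: 27.3
gripper_force: 0.0
```

step_arm(plan=[0, 3.5, 0, 0, 0, 0, 0, 3.5, 0, 0, 0, 0, 0, 3.5, 0, 0, 0, 0, 0, 3.5, 0, 0, 0, 0, 0, 0, 0, 0, 0, -0.121], hand=5.5)

```text
time_s: 6.9
ee_pos: [516.5, 78.1, 301.2]
ee_rot: [179.8, -0.2, 15.6]
force: [0.3, 0.2, 0.3]
gripper_width: 54.2
gripper_force: 0.0
```

step_arm(plan=[0, 0, 0, 0, 0, -0.121, 0, 0, 0, 0, 0, -0.121, 0, 0, 0, 0, 0, -0.121, 0, 0, 0, 0, 0, -0.121, 0, 0, 0, 0, 0, -0.121])

```text
time_s: 7.32
ee_pos: [515.8, 83.2, 301.1]
ee_rot: [179.9, -0.2, 50.8]
force: [-0.1, -0.2, -0.5]
gripper_width: 55.1
gripper_force: 0.0
```

step_arm(plan=[0, 0, 0, 0, 0, -0.121, 0, 0, 0, 0, 0, -0.121, 0, 0, 0, 0, 0, -0.121, 0, 0, 0, 0, 0, -0.121, 0, 0, 0, 0, 0, -0.121])

```text
time_s: 7.73
ee_pos: [515.8, 83.3, 301.1]
ee_rot: [179.8, -0.1, 85.5]
force: [0.1, -0.5, 0.6]
gripper_width: 55.0
gripper_force: 0.0
```

step_arm(plan=[0, 0, 0, 0, 0, -0.121, 0, 0, 0, 0, 0, -0.121, 0, 0, 0, 0, 0, 0, 0, 0, 0, 0, 0, 0])

```text
time_s: 8.07
ee_pos: [515.5, 83.2, 300.8]
ee_rot: [179.9, -0.0, 98.8]
force: [0.3, 0.8, 0.3]
gripper_width: 55.1
gripper_force: 0.0
```

```bash
python3 - <<'E'
from h import *
np.set_printoptions(precision=1,suppress=True)
p=grab('wrist');q=grab('scene');t=grab('top');print(p['position'],p['attitude'],sensors.state()['ee_pos'],sensors.state()['qpos'])
o=np.array([526,6.4]);th=np.radians(-81.14);xu=np.array([np.cos(th),np.sin(th)]);yu=np.array([-xu[1],xu[0]])
for n,z in(('horn',90),('horn_butt',99),('horn_tip',90),('short_horn',90),('drawer_floor',90),('drawer_handle',124),('top_board',150)):
  for nm,c in(('w',p),('s',q),('t',t)):
    for d in viewer.pinpoint(n,c)[:2]:
        w=onz(c,d['location'],z)[:2];print(n,nm,round(d['score'],2),np.round(d['location']),w,'unit',(w-o)@xu,(w-o)@yu)
save(p,'d.png',None,1.5)
E
```

```text
[503.4 161.7 457.4] [163.8  -0.2   8.8] [515.2  83.1 300.3] [ 7.9 11.3 89.  -0.  79.7 -1. ]
horn w 0.8 [207. 125.] [441.8 133.8] unit -138.86545200191176 -63.55742553367429
horn w 0.34 [256.  51.] [492.  229.3] unit -225.4908338785204 0.7225705109965058
horn s 0.68 [302. 193.] [419.9 122.5] unit -131.03451432847626 -86.97116712802443
horn s 0.28 [183. 149.] [ 446.2 -392.8] unit 382.1954851706519 -140.30941482297254
horn t 0.64 [210. 218.] [435.5 123.5] unit -129.6622620757154 -71.38983112161546
horn_butt w 0.79 [204. 124.] [440.  134.6] unit -139.92969547802153 -65.22241745881985
horn_butt s 0.7 [305. 193.] [424.7 135.3] unit -142.97982870441746 -80.26031268286242
horn_butt t 0.6 [210. 218.] [435.8 125.9] unit -131.96458455309366 -70.75443216083865
horn_butt t 0.46 [157. 161.] [648.5 318. ] unit -289.0176091815462 169.01862014839563
horn_tip t 0.3 [338. 188.] [ 534.  -345.5] unit 348.9797144208445 -46.286839031348734
short_horn w 0.75 [298. 124.] [557.8 152.6] unit -139.520309177036 53.94957520649832
drawer_floor w 0.59 [253. 107.] [497.6 164.8] unit -160.8489519409157 -3.6480624412414677
drawer_floor s 0.66 [302. 213.] [508.8 168.9] unit -163.21288451461797 8.008799572567208
drawer_floor t 0.71 [195. 197.] [514.8 178.3] unit -171.596148343329 15.365026919531529
drawer_handle w 0.72 [258.  48.] [494.2 226.6] unit -222.44447713205653 2.46118975163289
drawer_handle s 0.69 [318. 209.] [498.8 218.8] unit -214.01197313709932 5.881943296211555
drawer_handle t 0.71 [180. 204.] [485.2 228.5] unit -225.6953624336593 -6.06977699766406
top_board w 0.57 [261. 251.] [533.8  -3.5] unit 10.99987443390322 6.173825961367093
top_board w 0.47 [297. 123.] [547.9 155.4] unit -143.84749085710467 44.58765719712506
top_board s 0.92 [250. 181.] [528.2 -20.1] unit 26.54166519258661 -1.9451136420257424
top_board t 0.89 [249. 187.] [534.2 -15.3] unit 22.68759028005463 4.7302216927054515
```

View pics/d.png

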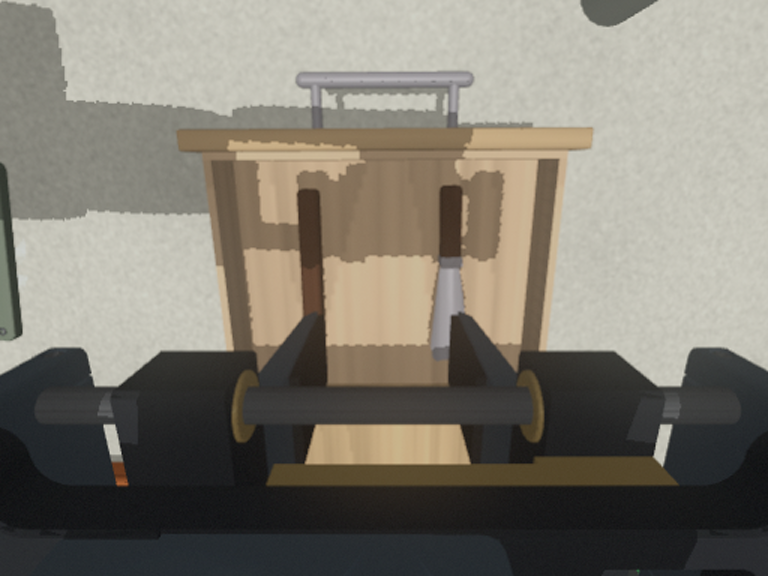

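The drawer is fully open. The long horn's dark handle shows on the image left, with its butt at about (309,190) of the 1.5x view and its centreline passing (313,310). The short horn is on the right at (451,187)–(440,358).

```bash
python3 - <<'E'
from h import *
np.set_printoptions(precision=1,suppress=True)
p=grab('wrist');t=grab('top');s=grab('scene')
o=np.array([526,6.4]);th=np.radians(-81.14);xu=np.array([np.cos(th),np.sin(th)]);yu=np.array([-xu[1],xu[0]])
U=lambda w:np.array([(w[:2]-o)@xu,(w[:2]-o)@yu])
g={c:[d['location'] for d in viewer.pinpoint('horn_butt',q)[:1]] for c,q in(('w',p),('t',t),('s',s))};print(g)
for A in(('w','t'),('w','s'),('w','t','s')):
    X,e=tri([({'w':p,'t':t,'s':s}[c],g[c][0]) for c in A]);print(A,X,e,U(X))
# handle mask in wrist picture: dark brown vs light wood, row-wise edges
hsv=cv2.cvtColor(p['img'],cv2.COLOR_RGB2HSV)
im=p['img'].astype(int)
for r in range(122,205,8):
    row=im[r,180:235,0]; gx=np.diff(cv2.GaussianBlur(row.astype(np.float32)[None],(3,1),0)[0])
    a=np.argmin(gx)+180.5;b=np.argmax(gx)+180.5
    A=onz(p,(a,r),108);B=onz(p,(b,r),108);print(r,a,b,U(A),U(B),'mid',U((A+B)/2))
for d in viewer.pinpoint('drawer_floor',p)[:1]:print(d)
print('front top inner edge row', [U(onz(p,(255,r),148)) for r in (101,104,106)], 'board edge')
E
```

```text
{'w': [[204.3, 120.0]], 't': [[208.3, 218.8]], 's': [[306.0, 193.6]]}
('w', 't') [434.2 135.3  70.6] [2.3, 2.3] [-141.5  -70.9]
('w', 's') [438.9 142.2 110. ] [2.7, 2.7] [-147.6  -65.1]
('w', 't', 's') [433.7 136.9 101.1] [5.4, 6.6, 5.8] [-143.1  -71.2]
122 198.5 192.5 [-142.6  -71.9] [-142.5  -79.3] mid [-142.5  -75.6]
130 198.5 213.5 [-132.9  -72.5] [-132.9  -53.9] mid [-132.9  -63.2]
138 198.5 213.5 [-123.1  -73. ] [-123.1  -54.3] mid [-123.1  -63.6]
146 199.5 214.5 [-113.2  -72.3] [-113.2  -53.4] mid [-113.2  -62.9]
154 199.5 214.5 [-103.   -72.9] [-103.1  -53.9] mid [-103.1  -63.4]
162 199.5 214.5 [-92.8 -73.5] [-92.8 -54.3] mid [-92.8 -63.9]
170 200.5 214.5 [-82.3 -72.8] [-82.3 -54.7] mid [-82.3 -63.8]
178 200.5 215.5 [-71.7 -73.4] [-71.7 -53.9] mid [-71.7 -63.6]
186 201.5 215.5 [-60.9 -72.7] [-60.9 -54.3] mid [-60.9 -63.5]
194 201.5 215.5 [-49.9 -73.3] [-49.9 -54.7] mid [-49.9 -64. ]
202 201.5 216.5 [-38.7 -73.9] [-38.8 -53.9] mid [-38.7 -63.9]
{'location': [257.9, 104.2], 'score': 0.67}
front top inner edge row [array([-166.1,   -2. ]), array([-163.1,   -2. ]), array([-161.,   -2.])] board edge
```

step_arm(plan=[-1.35, -2.16, 0, 0, 0, 0, -1.35, -2.16, 0, 0, 0, 0, -1.34, -2.16, 2, 0, 0, 0, 0, 0, 4, 0, 0, 0, 0, 0, 4, 0, 0, 0])

```text
time_s: 10.03
ee_pos: [457.6, 32.3, 200.6]
ee_rot: [179.7, 0.0, 98.9]
force: [0.8, 0.3, -0.5]
gripper_width: 54.5
gripper_force: 0.0
```

step_arm(plan=[0, 0, 3, 0, 0, 0, 0, 0, 2, 0, 0, 0, 0, 0, 0, 0, 0, 0, 0, 0, 0, 0, 0, 0])

```text
time_s: 10.37
ee_pos: [457.1, 33.0, 149.7]
ee_rot: [-179.9, -0.0, 99.0]
force: [0.5, 0.2, 0.3]
gripper_width: 55.3
gripper_force: 0.0
```

Well placed. I'll descend the last 43 mm gently, then close.

step_arm(plan=[0, 0, 2, 0, 0, 0, 0, 0, 1.3, 0, 0, 0, 0, 0, 1, 0, 0, 0, 0, 0, 0, 0, 0, 0, 0, 0, 0, 0, 0, 0])

```text
time_s: 10.78
ee_pos: [458.5, 33.1, 108.4]
ee_rot: [179.9, 0.0, 99.0]
force: [0.6, 0.1, 0.2]
gripper_width: 55.0
gripper_force: 0.0
```

step_arm(plan=[0, 0, 0, 0, 0, 0, 0, 0, 0, 0, 0, 0, 0, 0, 0, 0, 0, 0, 0, 0, 0, 0, 0, 0, 0, 0, 0, 0, 0, 0], hand=0, newtons=40)

```text
time_s: 11.2
ee_pos: [457.5, 33.0, 107.3]
ee_rot: [180.0, 0.0, 99.0]
force: [0.3, -0.5, 0.3]
gripper_width: 24.6
gripper_force: 0.0
```

```bash
python3 - <<'E'
from h import *
np.set_printoptions(precision=1,suppress=True)
p=grab('wrist');save(p,'e.png',None,1.5);s=sensors.state();print(s['ee_pos'],s['ee_rot'],s['gripper_width'],s['force'],s['qpos'])
E
```

```text
[457.3  33.  107.2] [180.   0.  99.] 20.936555339315877 [-1.9 -0.7 -0.1] [  2.7  14.8 114.5  -0.   50.7  -6.3]
```

View pics/e.png

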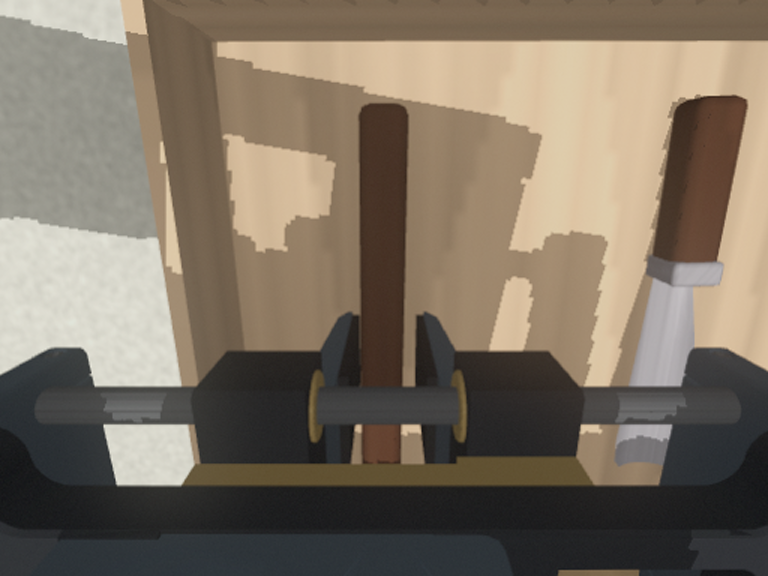

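The jaws straddle the handle at about column 383. Next I'll finish closing and tip the butt up about the blade tip, in stages.

step_arm(plan=[0, 0, 0, 0, 0, 0, 0, 0, 0, 0, 0, 0, 0, 0, 0, 0, 0, 0])

```text
time_s: 11.5
ee_pos: [457.2, 33.0, 107.1]
ee_rot: [-180.0, 0.0, 99.0]
force: [-0.6, 0.2, 2.8]
gripper_width: 17.5
gripper_force: 39.9
```

step_arm(plan=[0, 0, -0.2, 0, 0, 0, -0.09, 0, -0.79, 0, 0.042, 0, -0.09, 0, -0.79, 0, 0.042, 0])

```text
time_s: 11.75
ee_pos: [457.2, 31.6, 124.5]
ee_rot: [-179.9, -4.9, 99.1]
force: [0.5, 0.3, -0.9]
gripper_width: 18.2
gripper_force: 39.9
```

step_arm(plan=[-0.09, 0, -0.79, 0, 0.042, 0, -0.09, 0, -0.79, 0, 0.042, 0, -0.09, 0, -0.79, 0, 0.042, 0, 0, 0, 0, 0, 0, 0, 0, 0, 0, 0, 0, 0])

```text
time_s: 12.17
ee_pos: [458.7, 24.7, 147.6]
ee_rot: [180.0, -12.0, 98.9]
force: [1.0, -0.2, -2.2]
gripper_width: 17.7
gripper_force: 39.9
```

```bash
python3 - <<'E'
from h import *
np.set_printoptions(precision=1,suppress=True)
p=grab('scene');s=sensors.state();print(s['ee_pos'],s['ee_rot'],s['gripper_width'],s['force'])
o=np.array([526,6.4]);th=np.radians(-81.14);xu=np.array([np.cos(th),np.sin(th)]);yu=np.array([-xu[1],xu[0]])
# expected points on the scene picture
tl=np.radians(12)
f=lambda x,y,z:proj(p,[*(o+x*xu+y*yu),z])
print('butt exp',f(153-290*np.cos(tl),-63.7,92+290*np.sin(tl)),'board edge',f(15,-63.7,150),'front',f(-164,-63.7,148))
q=grab('wrist')
w=np.hstack([cv2.resize(p['img'][120:270,220:370],(400,400),interpolation=cv2.INTER_CUBIC),cv2.resize(q['img'],(400,300))[:,:] if 0 else cv2.copyMakeBorder(cv2.resize(q['img'],(400,300)),0,100,0,0,0)])
cv2.imwrite('pics/f.png',w[:,:,::-1])
E
```

```text
[458.2  25.2 147.4] [-180.  -12.   99.] 17.353434596467324 [-0.3  0.5 -0.3]
butt exp [np.float64(301.0850960031047), np.float64(182.6576371838616)] board edge [np.float64(260.85515312114836), np.float64(171.93126674349062)] front [np.float64(310.5552039510453), np.float64(186.3467542809999)]
```

View pics/f.png

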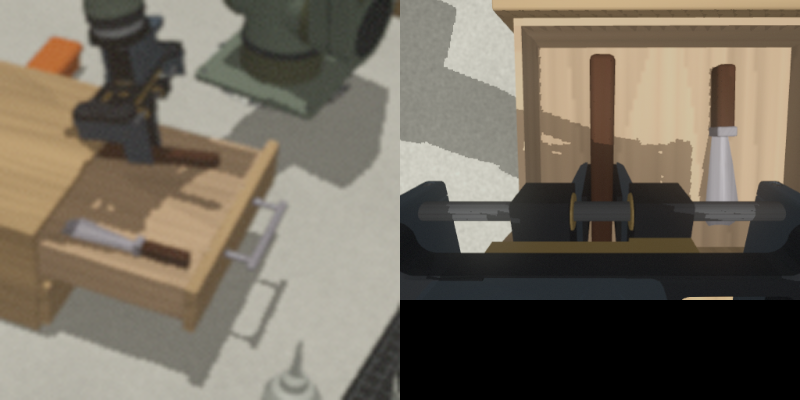

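The horn is tipped as expected: its butt is at crop (219,158), close to the prediction, and the force is about zero. Now I'll pull it along its axis.

step_arm(plan=[1.0, 0, 0, 0, 0, 0, 1.4, 0, 0, 0, 0, 0, 1.5, 0, 0, 0, 0, 0])

```text
time_s: 12.52
ee_pos: [451.9, 64.2, 155.7]
ee_rot: [-179.9, -12.0, 99.0]
force: [-0.7, -0.0, -1.4]
gripper_width: 18.2
gripper_force: 39.9
```

step_arm(plan=[1.3, 0, -0.33, 0, 0.0175, 0, 1.3, 0, -0.33, 0, 0.0175, 0, 1.3, 0, -0.33, 0, 0.0175, 0, 1.3, 0, -0.33, 0, 0.0175, 0])

```text
time_s: 12.85
ee_pos: [444.9, 111.1, 181.7]
ee_rot: [180.0, -16.1, 99.0]
force: [-0.1, -0.6, -1.7]
gripper_width: 18.3
gripper_force: 39.9
```

step_arm(plan=[1.5, 0, 0, 0, 0, 0, 1.5, 0, 0, 0, 0, 0, 1.5, 0, 0, 0, 0, 0])

```text
time_s: 13.1
ee_pos: [438.3, 153.5, 194.1]
ee_rot: [180.0, -16.1, 99.0]
force: [0.3, 0.4, -1.1]
gripper_width: 17.8
gripper_force: 39.9
```

step_arm(plan=[1.5, 0, 0, 0, 0, 0, 1.5, 0, 0, 0, 0, 0, 1.5, 0, 0, 0, 0, 0, 0.8, 0, 0, 0, 0, 0, 0, 0, 0, 0, 0, 0])

```text
time_s: 13.52
ee_pos: [430.3, 204.2, 208.8]
ee_rot: [179.9, -16.1, 99.1]
force: [0.9, -0.4, -0.6]
gripper_width: 17.6
gripper_force: 39.9
```

```bash
python3 - <<'E'
from h import *
np.set_printoptions(precision=1,suppress=True)
p=grab('scene');t=grab('top');s=sensors.state();print(s['ee_pos'],s['ee_rot'],s['gripper_width'],s['force'])
o=np.array([526,6.4]);th=np.radians(-81.14);xu=np.array([np.cos(th),np.sin(th)]);yu=np.array([-xu[1],xu[0]])
w=s['ee_pos'];print('TCP unit',(w[:2]-o)@xu,(w[:2]-o)@yu)
Rt=R.from_euler('xyz',s['ee_rot'],degrees=True).as_matrix()
tip=w+Rt@[-190,0,17];print('tip',tip,(tip[:2]-o)@xu)
a=np.array(proj(p,tip));b=np.array(proj(t,tip));print(a,b)
im=np.hstack([cv2.resize(p['img'][100:250,220:370],(400,400),interpolation=cv2.INTER_CUBIC),cv2.resize(t['img'][130:280,130:280],(400,400),interpolation=cv2.INTER_CUBIC)])
cv2.imwrite('pics/g.png',im[:,:,::-1])
E
```

```text
[430.3 202.8 208. ] [-180.  -16.   99.] 17.575345780458882 [ 1.   0.  -1.6]
TCP unit -208.76228612650561 -64.34163493884098
tip [458.2  27.  139.3] -30.83062175520555
[273.2 177.9] [237.1 209.7]
```

View pics/g.png

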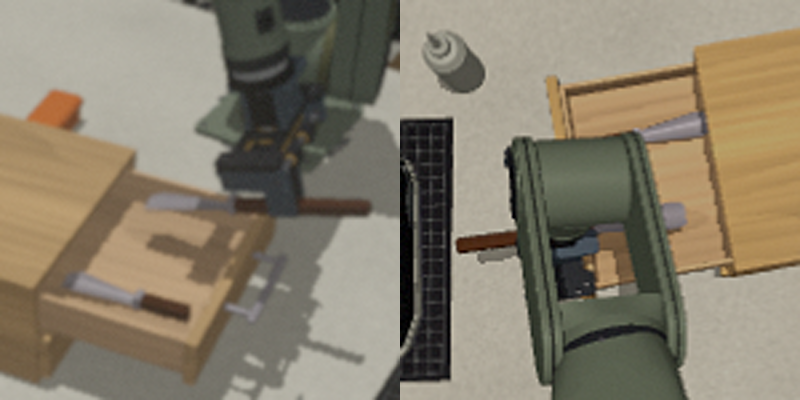

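The tip is out in front of the board edge, at (685,215) in the right panel against the edge at about 712. Nothing is touching, so I'll lift straight up.

step_arm(plan=[0.7, 0, -2.4, 0, 0, 0, 0.7, 0, -2.4, 0, 0, 0, 0.7, 0, -2.4, 0, 0, 0, 0.7, 0, -2.4, 0, 0, 0, 0.7, 0, -2.4, 0, 0, 0])

```text
time_s: 14.03
ee_pos: [430.2, 202.4, 333.9]
ee_rot: [-180.0, -16.0, 98.9]
force: [0.2, 0.5, -1.5]
gripper_width: 17.9
gripper_force: 39.9
```

step_arm(plan=[0.3, 0, -1, 0, 0, 0, 0, 0, 0, 0, 0, 0, 0, 0, 0, 0, 0, 0, 0, 0, 0, 0, 0, 0, 0, 0, 0, 0, 0, 0])

```text
time_s: 14.45
ee_pos: [429.6, 203.1, 341.6]
ee_rot: [-179.8, -16.0, 98.9]
force: [0.2, -0.7, -0.7]
gripper_width: 17.4
gripper_force: 39.9
```

```bash
python3 - <<'E'
from h import *
np.set_printoptions(precision=1,suppress=True)
p=grab('scene');t=grab('top');s=sensors.state();print(s['ee_pos'],s['ee_rot'],s['gripper_width'],s['force'],s['qvel'])
w=s['ee_pos'];Rt=R.from_euler('xyz',s['ee_rot'],degrees=True).as_matrix()
for x in(-190,100):
    X=w+Rt@[x,0,17];print(X,proj(p,X),(np.array(proj(p,X))-[220,70])*400/180)
im=np.hstack([cv2.resize(p['img'][70:250,220:400],(400,400),interpolation=cv2.INTER_CUBIC),cv2.resize(t['img'][130:280,130:280],(400,400),interpolation=cv2.INTER_CUBIC)])
cv2.imwrite('pics/h.png',im[:,:,::-1])
E
```

```text
[429.9 203.3 342.1] [-179.8  -16.    98.9] 17.718944076825405 [ 0.4  0.3 -0.8] [ 0.2 -0.2 -0.5 -0.   0.1  0. ]
[457.5  27.5 273.3] [np.float64(274.3551197703317), np.float64(144.90818429831924)] [120.8 166.5]
[414.1 302.9 353.4] [np.float64(364.4648101944775), np.float64(144.5112389779871)] [321.  165.6]
```

View pics/h.png

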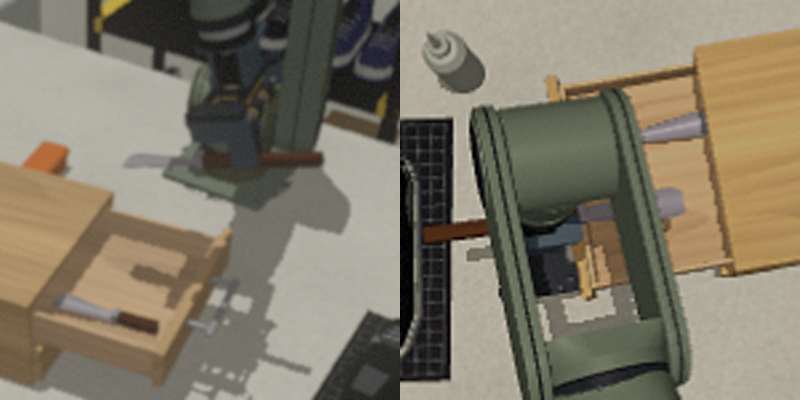

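The horn is held clear. Its tip, at (125,160) in the left panel, is where I predicted and sits at z ≈ 273, well above 210. The drawer is open with the short horn still inside. I'm handing it in.

```bash
python3 -c "
from workcell import env
print(env.job_done())"
```

```text
the job is handed in; nothing more can be done
None
```

I pulled the top drawer out to its stop, drew the long shoehorn out slantwise with no contact force showing at the wrist, and handed the job in at about 15 s with it held still. Its lowest point is roughly 11 cm above the unit's top, the short shoehorn is still in the open drawer, and I saw nothing else moved. The fingers bumped the drawer handle once at about 19 N while closing in on it.

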